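# Start a timed centrifuge spin

## Task

The micro tubes are loaded, so start a timed spin, touching things lightly with the fingertips and lifting nothing: ease the half-open centrifuge lid down until it is fully shut, without slamming it, then press in the upper half of the green rocker switch on the front panel fully, so that it is on, and then tap the green start key of the bench timer lying on the bench and let it come up again. Never switch on while the lid is open or start the timer before the centrifuge runs, leave the timer where it lies, and do not disturb the other things on the bench.

Things in the scene. Friction and masses are not known exactly. Their poses are not given: they have to be found in the camera images.
- centrifuge_lid (a joint): hinge of the centrifuge's round lid, rad: 0 = shut, grows as it opens (up to 1.47, nearly upright); starts about half open (0.35 to 0.7). The hinge is stiff: the lid stays wherever it is left, and takes about 8 to 12 N pressed down at lid_front to move.
- lid_front (a point): point on the outer (top) face of the centrifuge lid near its front edge, on the middle line, where to push it down; it moves with the lid, on an arc 192 mm from lid_hinge. The frame turns with the lid: z = out of the lid's outer face (up when shut), x = along the lid towards the hinge, y = along the hinge line. The face round it is smooth and nearly flat; the lid's front edge is 21 mm in front of the point. With the lid shut the point is 155 mm above the bench.
- lid_hinge (a point): middle of the lid's hinge line, at the back of the centrifuge, 122 mm above the bench; its y axis is the hinge line. Shut, lid_front lies 188 mm in front of it (towards -x of the body centrifuge) and 33 mm higher.
- centrifuge: white bench-top micro centrifuge, 260 x 232 mm, 108 mm high without its lid and 159 mm with the lid shut; fixed. Origin at the middle of its underside; its front panel faces its -x, z is up, +y is the left side as seen from the front. The panel leans back 20 degrees from upright and carries a small turning knob in the middle (nothing to do with this job) and the green rocker switch left of it.
- run_switch (a joint): the green rocker switch, rad: 0 = off (its upper half stands out), 0.4 = on (upper half pressed in, lower half stands out). It has friction and no spring: it stays where it is left; pressing the upper half fully in takes about 4 N.
- run_switch_top (a point): point on the face of the rocker's upper half, 10 mm above its pivot, 86 mm above the bench; the rocker is 21 mm wide (y axis) and 32 mm tall, in a 30 x 40 mm black bezel. The point moves 4 mm inwards going on. The panel's outward direction is (-0.94, 0, 0.34) in the frame of centrifuge. The lip of the shut lid (124 to 133 mm high) is 27 mm farther back; fingers tilted 10 to 25 degrees clear it.
- timer: white bench timer with a display, 68 x 68 mm and 18 mm thick, lying loose on the bench, face up, 0.12 kg; origin at the middle of its underside, z up, its row of three keys along its -x side. Only the green key (-y end, raised) works; the red and the grey are flush and dead.
- start_button_top (a point): middle of the top of the timer's round green start key: 14.6 mm across, 24 mm above the bench when up, 6 mm above the timer's face; z = up. It is 17.6 mm towards -x and 20 mm towards -y of the timer's origin.
- start_button (a joint): travel of the green start key, m: 0 = up, 0.0035 = fully down; spring, 3.5 N fully down. It comes up again by itself.
- tape_roll: roll of beige tape lying flat, 96 mm across, 25 mm high; loose, a bystander: leave it alone. Origin at the middle of its underside.
- dish_100: clear closed petri dish, 97 mm across, 16 mm high; loose, a bystander: leave it alone. Origin at the middle of its underside.
- bottle_media: bottle with a blue cap, 72 mm across, 149 mm high; loose, a bystander: leave it alone. Origin at the middle of its underside.
- bottle_amber: amber bottle with a black cap, 52 mm across, 104 mm high; loose, a bystander: leave it alone. Origin at the middle of its underside.
- tip_box_yellow: yellow box of pipette tips with a clear lid, 90 x 119 x 82 mm; loose, a bystander: leave it alone. Origin at the middle of its underside.
- log_book: white note book, 210 x 152 x 16 mm; loose, a bystander: leave it alone. Origin at the middle of its underside.
- marker_0: marker pen with a blue cap, 13 x 133 mm; loose, a bystander: leave it alone. Origin at the middle of its underside.
- beaker_100: glass beaker, 61 mm across, 72 mm high; loose, a bystander: leave it alone. Origin at the middle of its underside.

How it is judged:
On the way, in this order (a step that is already met when the one before it is completed fails the run):
1. the lid is fully shut (within 0.03 rad) and the switch still off (value of joint centrifuge_lid below 0.03 rad and value of joint run_switch below 0.1 rad), for 0.2 s.
2. the rocker switch is over to on (above 0.30 rad), with the lid shut (value of joint run_switch above 0.3 rad and value of joint centrifuge_lid below 0.03 rad), for 0.2 s.
3. the timer's green key is pressed more than 2 mm, with the centrifuge on (value of joint start_button above 0.002 m and value of joint run_switch above 0.3 rad), for 0.04 s.
At the end, for the whole second after the job is handed in: The lid is shut within 0.03 rad, the rocker switch is on (above 0.30 rad), the timer's green key is up again (under 1 mm), and the timer lies still on the bench within 20 mm of where it was (all of step 2 and value of joint start_button below 0.001 m and distance of timer from where it was at the start of the episode below 0.02 m and height (world z) of timer below 0.005 m and linear speed of timer below 0.01 m/s); the robot touches nothing.
It fails at once if the switch is put on while the lid is open (value of joint run_switch above 0.25 rad and value of joint centrifuge_lid above 0.05 rad).
It fails at once if the timer is started before the centrifuge is on (value of joint start_button above 0.0015 m and value of joint run_switch below 0.25 rad).
It fails at once if the lid is slammed (faster than 2.5 rad/s), or the centrifuge is pressed harder than 40 N or the timer harder than 25 N (velocity of joint centrifuge_lid below -2.5 rad/s or contact force between the arm and centrifuge above 40 N or contact force between the arm and timer above 25 N).
It fails at once if the lid is lifted further open (beyond 0.9 rad), or the timer is lifted 8 mm or pushed 30 mm away (value of joint centrifuge_lid above 0.9 rad or height (world z) of timer above 0.008 m or distance of timer from where it was at the start of the episode above 0.03 m).
It fails at once if another thing on the bench is moved by more than 25 mm (distance of any of tape_roll, dish_100, bottle_media, bottle_amber, tip_box_yellow, log_book, marker_0, beaker_100 from where it was at the start of the episode above 0.025 m).
It also fails if it takes over 54 s, if anything falls off the work surface, if the arm or the gripper's body presses on something with over 40 N, if the wrist force passes 120 N, or if a joint passes its speed limit or range.

## Robot

A 6-joint arm with a two-finger parallel gripper is mounted at the origin on a cart in front of the work surface, level with it; the furniture and walls round the work are solid. World frame = base frame: x ahead of the robot, y to its left, z up, the work surface at z = 0. Lengths are in m, angles in rad, forces in N, time in s.
With the tool pointing down it reaches from about 0.3 to 0.775 m from the base axis. Payload 14.6 kg.
Tool frame: the origin (TCP) lies on the mounting face of the last link; the fingertips stand 199 mm ahead of it and the grasp point (between the pads) lies 180 mm ahead of it; z points along the fingers, y is the direction in which the jaws open and shut (so a half turn about z gives the same grasp; the last joint's range is limited). The gripper opens to 94 mm and grips with 3 to 60 N. Pads are 16 mm wide; open, the fingers measure 119 mm over their backs; the gripper's body (75 mm by 177 mm) begins 78 mm behind the grasp point.
Start: joints at [-1.384, 0.3, 1.521, -0, 1.321, -0.067], TCP at [0.138, -0.532, 0.405] pointing down, gripper open.
Joint ranges: [-3.03, 3.03], [-0.79, 2.21], [0.23, 2.52], [-1.04, 4.18], [0, 3.07], [-2.55, 2.55]. Speed limits (rad/s): [2.22, 2.22, 2.57, 3.14, 3.14, 3.14].

## Interface

Orientations are given as [roll, pitch, yaw] about the fixed x, y, z axes, in that order (R = Rz(yaw) Ry(pitch) Rx(roll)).
In Python, from station import sensors, vision, job gives the robot as it stands. The module is installed in compiled form; this text tells all that it offers.
- The arm moves only by the tool arm_command, never from a script. Its argument "plan" is one flat list of numbers, 5 for each row, row after row: the closure, from -1 (fully open) to 1 (shut), so that 0 is half open, then the shift along the world's x, y, z scaled (see below), then the turn about the world's z scaled (see below). A call has 1 to 20 rows; each row is the pose to reach, as a shift and turn from the pose commanded when the call began; what a row does not reach only later rows make up. The controller multiplies each number of a shift by 400 mm and each number of a turn by 120 degrees. A row lasts 1/10 s, in which the tool goes at most 50 mm and 8.59 degrees, less where a joint would pass 70% of its speed; a pose out of reach is approached as far as the arm can. A call with a number of a shift or a turn outside -1 to 1 is refused whole. A call with a gripper value outside its range is refused whole. The fingers move at their own pace and stop on an object; "newtons" is the grip in N (left out, the last holds). Time passes only in rows, so rows that repeat a pose let the fingers close. It gives the time, the measured TCP pose, the force and the opening at its end, in the units of the state.
- sensors.get_obs(): the state, without advancing time (a new reading comes with each control period).
- vision.camera(name): name is "side" or "top"; returns the picture (480x640x3 uint8, blue, green, red); there is no depth.
- vision.camera_params(name): a dict with "intrinsics" (3x3 intrinsics, pixels), "rvec" (rotation vector, rad) and "tvec" (3), from world to camera coordinates, as OpenCV has them. Camera axes: x right, y down, z forward; pixel columns grow to the right and rows downward; lengths in m; the calibration is good to about 2 mm. A picture is of the moment at which its call begins. camera_params takes no time and is no camera call.
- job.hand_in(): hands the job in, once; it reports no verdict.
Trained networks look in the newest picture that a camera, given by its name, has taken for a name from the list of things; names that differ only in an ending like _2 or _b are one class to them, and where a whole thing is asked for, a point or a joint stands for the part that bears it (a point fixed in the world has none). Each returns a list of dicts, best first, with "confidence" (0 to 1); they miss things now and then, are a little off and sometimes report something else, mostly with a low value. They report only what shows in the picture. A call takes as long as a camera call.
- vision.search_frame(name, camera): "at" ([row, column] in pixels, amid what is visible of it).
- vision.silhouettes(name, camera): "mask" (480x640 bool, what is visible of it) and "at" ([row, column] in pixels, amid what is visible of it).
- vision.pinpoint(name, camera): "at" ([row, column] in pixels: a listed point, or the origin of a listed thing).
The state is a dict: "time_s": time; "qpos": joint angles; "joint_vel": joint speeds; "tau": joint torques, N m; "ee_pos": TCP position; "eef_rot": TCP orientation; "force": force on the tool from outside, world axes, zero at the start; "moment": the same for the moment, N m; "grip_width": finger opening in m.
Only numpy, scipy, OpenCV 4.12 (cv2) and the standard library are available. Lean on these libraries where they do the work, as an engineer would, in place of code of your own. Each camera call takes 0.05 s, during which the arm holds its last target.

## Working session

There is one attempt and no reset: what is moved stays moved. The work goes in short steps, Python scripts to look and compute and a tool call to move; the robot and the scene stay as the last step left them, time stands still between calls to the robot, and variables do not carry over. Pictures are saved under pics/ and viewed, and the job is handed in when it is done.

Besides the shell and the picture viewer there is one more tool, called by a JSON object that holds its "fn" and its "kwargs", one argument or row to a line. arm_command: Moves the arm, as the interface text tells. Its arguments: {"type":"object","properties":{"plan":{"type":"array"},"newtons":{"type":"number"}},"required":["plan"]}

```bash
mkdir -p pics; cat > h.py <<'E'
import numpy as np, cv2
from station import sensors, vision, job
def cam(n):
    p=vision.camera_params(n); K=np.array(p["intrinsics"],float); R=cv2.Rodrigues(np.array(p["rvec"],float))[0]; t=np.array(p["tvec"],float).ravel()
    return K,R,t
def ray(n,at):
    K,R,t=cam(n); d=R.T@np.linalg.inv(K)@np.array([at[1],at[0],1.]); return -R.T@t,d/np.linalg.norm(d)
def onz(n,at,z):
    c,d=ray(n,at); return c+d*(z-c[2])/d[2]
def tri(a1,a2,n1="side",n2="top"):
    c1,d1=ray(n1,a1);c2,d2=ray(n2,a2)
    s=np.linalg.lstsq(np.stack([d1,-d2],1),c2-c1,rcond=None)[0]
    p,q=c1+s[0]*d1,c2+s[1]*d2
    return (p+q)/2,np.linalg.norm(p-q)
def proj(n,P):
    K,R,t=cam(n); return cv2.projectPoints(np.array(P,float).reshape(-1,1,3),R,t,K,None)[0].reshape(-1,2)
E
python3 - <<'E'
from h import *
np.set_printoptions(precision=4,suppress=True)
o=sensors.get_obs();print(o)
for n in("side","top"):
    cv2.imwrite(f"pics/{n}0.png",vision.camera(n)); print(n,ray(n,(240,320)))
for k in("lid_front","lid_hinge","run_switch_top","start_button_top","centrifuge","timer"):
    r={}
    for n in("side","top"):
        l=vision.pinpoint(k,n); r[n]=l; print(k,n,[(np.round(x["at"],1),round(x["confidence"],2)) for x in l[:3]])
    if r["side"] and r["top"]: print("  tri",tri(r["side"][0]["at"],r["top"][0]["at"]))
E
```

```text
{'time_s': 0.0, 'qpos': array([-1.3836,  0.3005,  1.5216, -0.    ,  1.3207, -0.0666]), 'joint_vel': array([ 0.0011, -0.0009,  0.0007, -0.0003, -0.0003, -0.0014]), 'tau': array([ -0.0003, -53.1805, -35.2741,   0.0707,   0.0244,  -0.0001]), 'ee_pos': array([ 0.1381, -0.5324,  0.4041]), 'eef_rot': array([-3.1404, -0.0001,  0.2538]), 'force': array([-0.1832,  0.3754, -0.6115]), 'moment': array([ 0.0207,  0.0028, -0.035 ]), 'grip_width': 0.09394395438566382}
side (array([-0.08  ,  1.3379,  0.7083]), array([ 0.4291, -0.811 , -0.3977]))
top (array([0.3205, 0.0754, 1.3333]), array([ 0.2129,  0.0092, -0.977 ]))
lid_front side [(array([147.1, 373.8]), 0.55)]
lid_front top [(array([243.5, 477. ]), 0.62)]
  tri (array([ 0.5801, -0.26  ,  0.2455]), np.float64(0.012884738732115228))
lid_hinge side [(array([191. , 324.6]), 0.77), (array([315.9, 250.1]), 0.28)]
lid_hinge top [(array([198.3, 434.1]), 0.77), (array([229.2, 226.3]), 0.57)]
  tri (array([ 0.7128, -0.1935,  0.1169]), np.float64(0.0011134451554689244))
run_switch_top side [(array([207.7, 410.5]), 0.52)]
run_switch_top top [(array([299.4, 454. ]), 0.6), (array([243.7, 473.4]), 0.31)]
  tri (array([ 0.4671, -0.2557,  0.082 ]), np.float64(0.003357757643542163))
start_button_top side []
start_button_top top [(array([271.4, 283.6]), 0.54)]
centrifuge side [(array([225.6, 366.8]), 0.79), (array([283.8, 284.4]), 0.38)]
centrifuge top [(array([254. , 440.7]), 0.76)]
  tri (array([ 0.5941, -0.2372,  0.0117]), np.float64(0.0026700035034469953))
timer side [(array([294.1, 316.6]), 0.95)]
timer top [(array([263.9, 284.7]), 0.87)]
  tri (array([ 0.5418,  0.1795, -0.0033]), np.float64(0.005567006834108688))
```

View pics/side0.png

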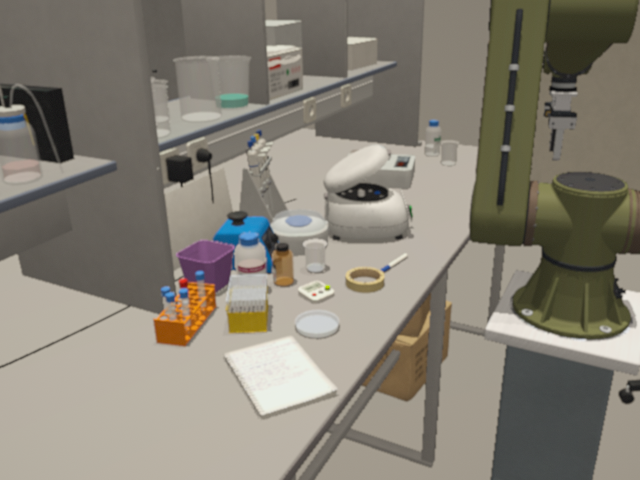

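View pics/top0.png

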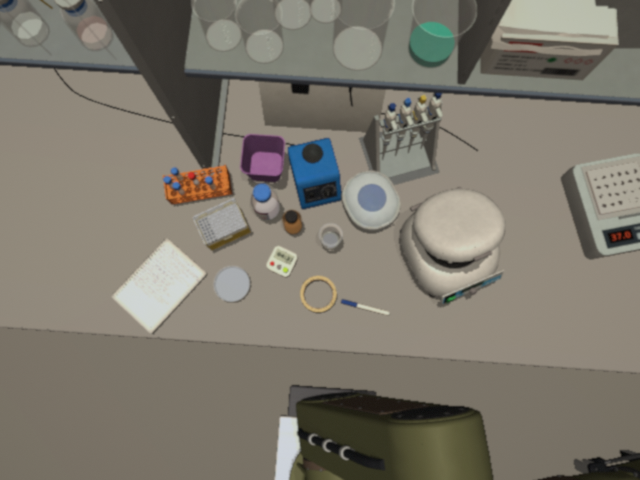

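```bash
python3 - <<'E'
from h import *
a=cv2.imread("pics/top0.png");b=cv2.imread("pics/side0.png")
A=cv2.resize(a[175:315,385:520],None,fx=4,fy=4,interpolation=cv2.INTER_CUBIC)
B=cv2.resize(b[135:250,310:425],None,fx=5,fy=5,interpolation=cv2.INTER_CUBIC)
cv2.imwrite("pics/ct.png",A);cv2.imwrite("pics/cs.png",B)
C=np.hstack([cv2.resize(a[240:285,260:305],(400,400),interpolation=3),cv2.resize(b[275:307,295:340],(400,284),interpolation=3)[:284] if 0 else cv2.resize(b[270:315,295:340],(400,400),interpolation=3)])
cv2.imwrite("pics/tm.png",C)
E
```

```text
(no output)
```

View pics/ct.png

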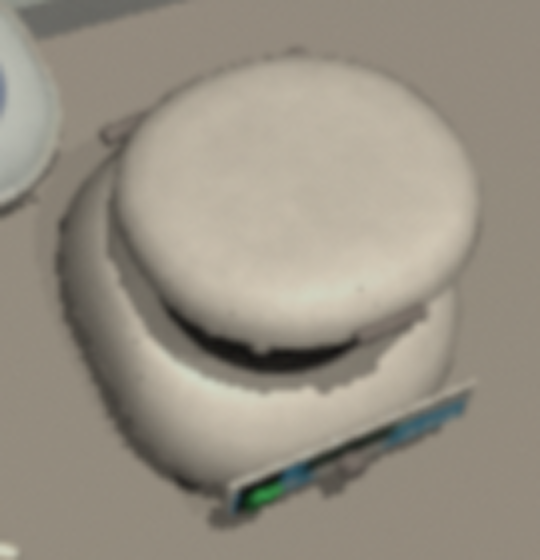

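View pics/cs.png

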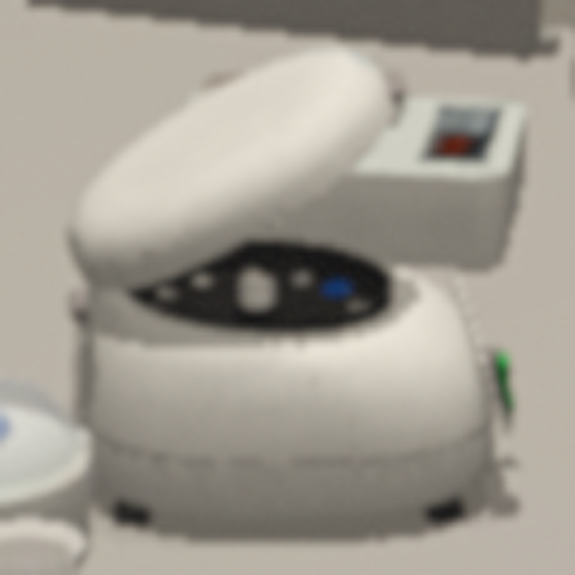

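View pics/tm.png

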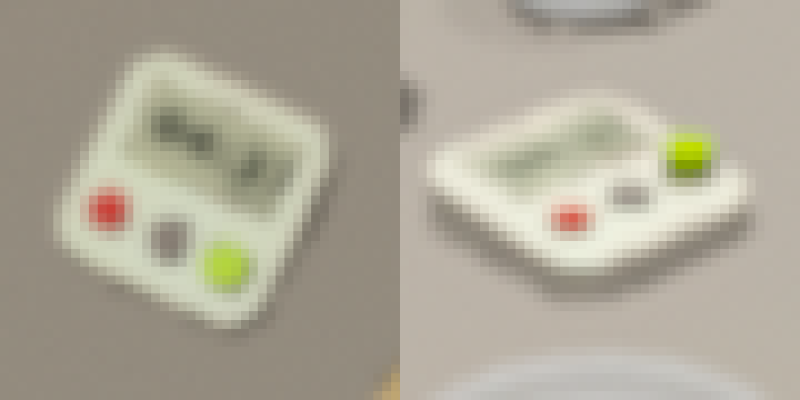

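```bash
python3 - <<'E'
from h import *
from scipy.optimize import least_squares
np.set_printoptions(precision=4,suppress=True)
print("key",tri((286.9,327.3),(269.7,285.3)),onz("top",(269.7,285.3),.024))
for nm,(c,r) in dict(red=(109,208),grey=(170,240)).items(): print(nm,onz("top",(240+r/400*45-.4,260+c/400*45-.4),.018))
print("key top",onz("top",(269.5,285.1),.024), "timer", onz("top",(263.9,284.7),0))
print("sw",tri((209,410.2),(298.5,450.8)))
l=onz("top",(175+490/4,385+230/4),.105);r=onz("top",(175+382/4,385+475/4),.105);print("panel",l,r,np.linalg.norm(l-r),np.degrees(np.arctan2((l-r)[1],(l-r)[0]))-90)
for hx in (None,):
  def model(v):
    x,y,yaw,th,hx,sx,sy=v
    c,s=np.cos(yaw),np.sin(yaw)
    W=lambda p:np.array([x+c*p[0]-s*p[1],y+s*p[0]+c*p[1],p[2]])
    ph=np.arctan2(.033,.188)+th
    return W((hx-.191*np.cos(ph),0,.122+.191*np.sin(ph))),W((hx,0,.122)),W((sx,sy,.086)),W((0,0,0))
  obs=[("side",0,(147.1,373.8)),("top",0,(243.5,477)),("side",1,(191,324.6)),("top",1,(198.3,434.1)),("side",2,(207.7,410.5)),("top",2,(299.4,454)),("side",3,(225.6,366.8)),("top",3,(254,440.7))]
  def f(v):
    m=model(v); return np.concatenate([proj(n,m[i])[0]-np.array(a)[::-1] for n,i,a in obs])
  s=least_squares(f,[.594,-.237,.35,.5,.11,-.13,.05],loss="soft_l1"); print(s.x,s.cost);print(f(s.x).reshape(-1,2));print(np.array(model(s.x)))
E
```

```text
key (array([0.5196, 0.1735, 0.0191]), np.float64(0.0012636619330014028)) [0.5194 0.1734 0.024 ]
red [0.5358 0.2109 0.018 ]
grey [0.5274 0.1919 0.018 ]
key top [0.5199 0.174  0.024 ] timer [0.5387 0.1781 0.    ]
sw (array([ 0.4673, -0.2487,  0.0805]), np.float64(0.00018849093030994587))
panel [ 0.4655 -0.222   0.105 ] [ 0.543  -0.3721  0.105 ] 0.16884626945014367 27.301107617490914
[ 0.5992 -0.2485  0.4729  0.5254  0.1247 -0.1211  0.0556] 10.396940096603315
[[ 2.0612  0.6052]
 [-1.7555 -2.721 ]
 [ 0.3061 -1.4127]
 [-0.18    0.5465]
 [ 0.7898 -1.0663]
 [-0.3806 -0.4708]
 [ 0.3437  2.1026]
 [ 3.0424 -1.2308]]
[[ 0.5801 -0.2584  0.2449]
 [ 0.7102 -0.1918  0.122 ]
 [ 0.4661 -0.2542  0.086 ]
 [ 0.5992 -0.2485  0.    ]]
```

{"fn": "arm_command", "kwargs": {
  "plan": [1,0,0,0.25,0.1,1,0,0,0.25,0.2,1,0.1,0.05,0.25,0.3,1,0.8,0.4,0.25,0.855,1,0.8,0.4,0.25,0.855,1,0.8,0.4,0.25,0.855,1,0.8,0.4,0.25,0.855,1,0.8,0.4,0.25,0.855,1,0.8,0.4,0.25,0.855,1,0.8,0.4,0.25,0.855,1,0.8,0.4,0.25,0.855,1,0.8,0.4,0.25,0.855,1,0.8,0.4,0.25,0.855,1,0.8,0.4,0.25,0.855],
  "newtons": 10
}}

```text
time_s: 2.1
ee_pos: [0.458, -0.3724, 0.5047]
eef_rot: [3.142, 0.0, 2.04]
force: [0.0, -0.0, -0.5]
grip_width: 0.0005
```

{"fn": "arm_command", "kwargs": {
  "plan": [1,0.305,0.285,0,0,1,0.305,0.285,0,0,1,0.305,0.285,0,0,1,0.305,0.285,0,0,1,0.305,0.285,-0.09,0,1,0.305,0.285,-0.09,0]
}}

```text
time_s: 2.7
ee_pos: [0.5802, -0.2584, 0.4643]
eef_rot: [-3.137, -0.006, 2.042]
force: [-0.4, -0.1, -1.5]
grip_width: 0.0
```

```bash
python3 - <<'E'
from h import *
o=sensors.get_obs();print(o["ee_pos"],o["force"])
a=vision.camera("top");b=vision.camera("side")
tip=o["ee_pos"]-[0,0,.199]; print(tip)
for n,im in(("top",a),("side",b)):
    for p,c in((tip,(0,0,255)),((.5801,-.2584,.2449),(255,0,0)),((.7102,-.1918,.122),(255,0,0))):
        u=proj(n,p)[0]; cv2.circle(im,tuple(int(x) for x in np.round(u)),1,c,-1)
A=cv2.resize(a[175:315,385:520],(540,560),interpolation=3)
B=cv2.resize(b[100:240,300:435],(540,560),interpolation=3)
cv2.imwrite("pics/c1t.png",A);cv2.imwrite("pics/c1s.png",B)
E
```

```text
[ 0.58023785 -0.25840479  0.46432606] [-0.3730175  -0.05095421 -1.48740271]
[ 0.58023785 -0.25840479  0.26532606]
```

View pics/c1t.png

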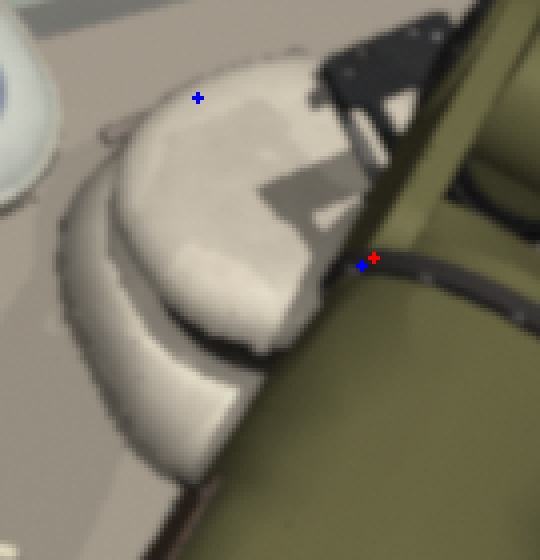

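View pics/c1s.png

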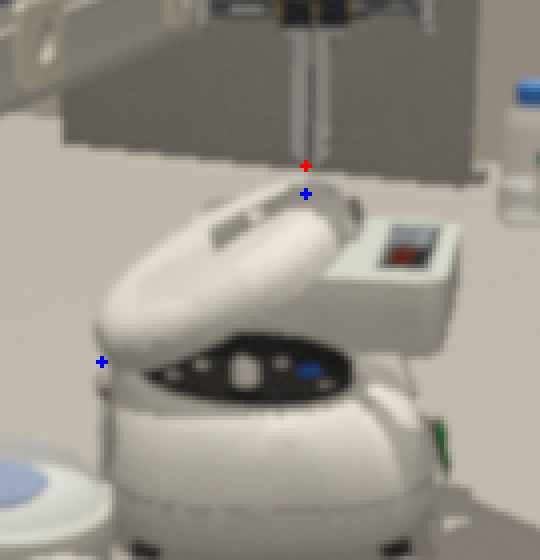

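```bash
python3 - <<'E'
from h import *
o=sensors.get_obs();print(o["ee_pos"],o["eef_rot"],o["force"])
c=np.array([.5801,-.2584,.4685]);h=np.array([.7102,-.1918,.122]);f=-np.array([np.cos(.473),np.sin(.473)])
for th in np.arange(.6,-.03,-.05):
    ph=.1737+th; d=.191*np.cos(ph)-.006
    p=np.r_[h[:2]+f*d,.122+.191*np.sin(ph)+.199]
    print(round(th,2),p.round(4),((p-c)/.4).round(3))
E
```

```text
[ 0.57974752 -0.25899445  0.4691472 ] [-3.14104106e+00 -6.15856581e-04  2.04207117e+00] [-1.3133223   0.32275949  1.38923862]
0.6 [ 0.5939 -0.2513  0.4545] [ 0.035  0.018 -0.035]
0.55 [ 0.5881 -0.2543  0.4475] [ 0.02   0.01  -0.053]
0.5 [ 0.5827 -0.2571  0.4402] [ 0.006  0.003 -0.071]
0.45 [ 0.5775 -0.2597  0.4326] [-0.006 -0.003 -0.09 ]
0.4 [ 0.5727 -0.2621  0.4247] [-0.018 -0.009 -0.11 ]
0.35 [ 0.5683 -0.2644  0.4165] [-0.029 -0.015 -0.13 ]
0.3 [ 0.5642 -0.2665  0.4081] [-0.04  -0.02  -0.151]
0.25 [ 0.5605 -0.2684  0.3995] [-0.049 -0.025 -0.172]
0.2 [ 0.5572 -0.2701  0.3907] [-0.057 -0.029 -0.194]
0.15 [ 0.5543 -0.2716  0.3818] [-0.064 -0.033 -0.217]
0.1 [ 0.5518 -0.2728  0.3726] [-0.071 -0.036 -0.24 ]
0.05 [ 0.5497 -0.2739  0.3634] [-0.076 -0.039 -0.263]
-0.0 [ 0.5481 -0.2748  0.354 ] [-0.08  -0.041 -0.286]
```

{"fn": "arm_command", "kwargs": {
  "plan": [1,0.01,0.005,-0.02,0,1,0.01,0.005,-0.04,0,1,0.01,0.005,-0.055,0,1,0.006,0.003,-0.07,0,1,0,0,-0.08,0,1,-0.006,-0.003,-0.09,0,1,-0.012,-0.006,-0.1,0,1,-0.018,-0.009,-0.11,0]
}}

```text
time_s: 3.6
ee_pos: [0.5725, -0.2622, 0.4263]
eef_rot: [3.14, 0.003, 2.044]
force: [-3.5, 1.0, 12.0]
grip_width: 0.0008
```

{"fn": "arm_command", "kwargs": {
  "plan": [1,-0.006,-0.003,-0.01,0,1,-0.011,-0.006,-0.02,0,1,-0.017,-0.009,-0.03,0,1,-0.022,-0.011,-0.041,0,1,-0.027,-0.014,-0.051,0,1,-0.031,-0.016,-0.062,0,1,-0.035,-0.018,-0.073,0,1,-0.039,-0.02,-0.084,0,1,-0.043,-0.022,-0.095,0,1,-0.046,-0.024,-0.107,0,1,-0.049,-0.026,-0.118,0,1,-0.053,-0.027,-0.13,0]
}}

```text
time_s: 4.8
ee_pos: [0.5512, -0.2732, 0.3738]
eef_rot: [3.142, 0.002, 2.044]
force: [-4.1, -1.8, 10.2]
grip_width: 0.0003
```

{"fn": "arm_command", "kwargs": {
  "plan": [1,-0.003,-0.002,-0.012,0,1,-0.005,-0.003,-0.023,0,1,-0.007,-0.004,-0.034,0,1,-0.008,-0.004,-0.04,0,1,-0.008,-0.004,-0.04,0]
}}

```text
time_s: 5.3
ee_pos: [0.548, -0.2749, 0.3581]
eef_rot: [-3.141, 0.002, 2.044]
force: [-7.0, -1.5, 11.0]
grip_width: 0.0007
```

{"fn": "arm_command", "kwargs": {
  "plan": [1,0,0,-0.004,0,1,0,0,-0.007,0,1,0,0,-0.007,0]
}}

```text
time_s: 5.6
ee_pos: [0.5478, -0.2748, 0.3578]
eef_rot: [3.141, 0.004, 2.044]
force: [-16.3, 2.1, 31.0]
grip_width: 0.0003
```

{"fn": "arm_command", "kwargs": {
  "plan": [1,0,0,0.01,0,1,0,0,0.05,0,1,0,0,0.1,0,1,0,0,0.15,0,1,0,0,0.15,0]
}}

```text
time_s: 6.1
ee_pos: [0.5484, -0.2745, 0.4164]
eef_rot: [3.139, 0.004, 2.044]
force: [0.3, 0.3, 0.6]
grip_width: 0.0006
```

```bash
python3 - <<'E'
from h import *
o=sensors.get_obs();print(o["ee_pos"],o["force"])
b=vision.camera("side")
l=vision.pinpoint("lid_front","side");print(l, proj("side",[(.5427,-.2775,.155)]))
cv2.imwrite("pics/c2s.png",cv2.resize(b[100:240,300:435],(540,560),interpolation=3))
E
```

```text
[ 0.5484085  -0.27445888  0.41639246] [0.29671042 0.34412827 0.57087565]
[{'at': [179.1, 389.0], 'confidence': 0.74}] [[389.82902711 177.81569911]]
```

View pics/c2s.png

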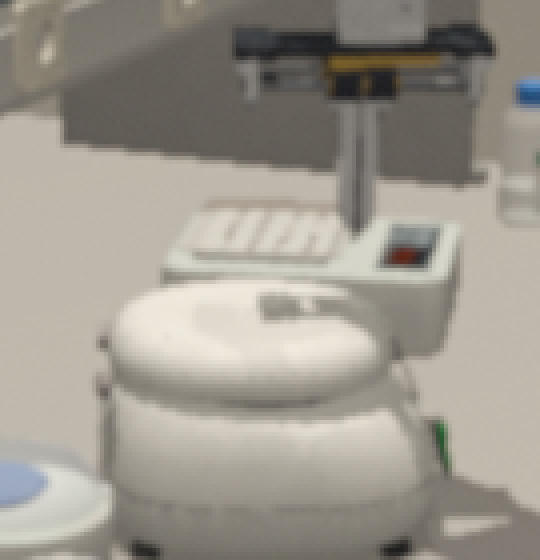

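```bash
python3 - <<'E'
from h import *
np.set_printoptions(precision=4,suppress=True)
a=cv2.imread("pics/top0.png");hs=cv2.cvtColor(a,cv2.COLOR_BGR2HSV)
m=cv2.inRange(hs,(40,120,60),(85,255,255));m[:,:430]=0;m[:290]=0
r,c=np.nonzero(m);w=hs[r,c,1].astype(float);print(list(zip(r,c)));at=((r*w).sum()/w.sum(),(c*w).sum()/w.sum());print(at)
P=onz("top",at,.080);Q=onz("top",(299.4,454),.086)
f=-np.array([np.cos(.473),np.sin(.473)]);l=np.array([-f[1],f[0]]) # left? 
for X in(P,Q,np.array([.4661,-.2542,.086]),np.array([.4673,-.2487,.08])): print(X,"fwd",f@X[:2],"lat",l@X[:2])
hin=np.array([.7102,-.1918]);print("axis lat",l@hin,"fwd hinge",f@hin)
b=cv2.imread("pics/side0.png");hs=cv2.cvtColor(b,cv2.COLOR_BGR2HSV);m=cv2.inRange(hs,(40,120,60),(85,255,255));r,c=np.nonzero(m);k=(c>400)&(c<420);print(r[k].mean(),c[k].mean(),tri((r[k].mean(),c[k].mean()),at))
E
```

```text
[(np.int64(295), np.int64(454)), (np.int64(296), np.int64(452)), (np.int64(296), np.int64(453)), (np.int64(296), np.int64(454)), (np.int64(297), np.int64(449)), (np.int64(297), np.int64(450)), (np.int64(297), np.int64(451)), (np.int64(297), np.int64(452)), (np.int64(297), np.int64(453)), (np.int64(297), np.int64(454)), (np.int64(298), np.int64(448)), (np.int64(298), np.int64(449)), (np.int64(298), np.int64(450)), (np.int64(298), np.int64(451)), (np.int64(298), np.int64(452)), (np.int64(298), np.int64(453)), (np.int64(299), np.int64(447)), (np.int64(299), np.int64(448)), (np.int64(299), np.int64(449)), (np.int64(299), np.int64(450)), (np.int64(299), np.int64(451)), (np.int64(299), np.int64(452)), (np.int64(300), np.int64(447)), (np.int64(300), np.int64(448)), (np.int64(300), np.int64(449)), (np.int64(300), np.int64(450)), (np.int64(301), np.int64(448))]
(np.float64(298.0884848484848), np.float64(450.44969696969696))
[ 0.4684 -0.2479  0.08  ] fwd -0.3040295736942434 lat 0.43405905975065434
[ 0.465  -0.2552  0.086 ] fwd -0.2977233828278699 lat 0.43903120147343466
[ 0.4661 -0.2542  0.086 ] fwd -0.29912175452256057 lat 0.4386262942088003
[ 0.4673 -0.2487  0.08  ] fwd -0.30269557548109466 lat 0.4342768340404182
axis lat 0.49427940282961813 fwd hinge -0.5448478245697567
208.5 410.0 (array([ 0.4678, -0.2474,  0.0824]), np.float64(0.0007163975707499523))
```

{"fn": "arm_command", "kwargs": {
  "plan": [1,-0.319,0.005,0,0,1,-0.319,0.005,0,0,1,-0.319,0.005,0,0,1,-0.319,0.005,-0.1,0,1,-0.319,0.005,-0.2,0,1,-0.319,0.005,-0.3,0,1,-0.319,0.005,-0.32,0,1,-0.319,0.005,-0.32,0,1,-0.319,0.005,-0.32,0]
}}

```text
time_s: 7.1
ee_pos: [0.4212, -0.2726, 0.2872]
eef_rot: [3.141, 0.001, 2.044]
force: [-0.3, 0.1, 0.7]
grip_width: 0.0007
```

```bash
python3 - <<'E'
from h import *
a=vision.camera("top");b=vision.camera("side");o=sensors.get_obs();print(o["ee_pos"],o["eef_rot"],o["force"])
tip=o["ee_pos"]-[0,0,.199]
for n,im in(("top",a),("side",b)):
    u=proj(n,tip)[0];cv2.circle(im,tuple(int(x) for x in np.round(u)),0,(0,0,255),-1)
cv2.imwrite("pics/c3.png",np.hstack([cv2.resize(a[240:330,410:500],(400,400),interpolation=3),cv2.resize(b[160:250,360:450],(400,400),interpolation=3)]))
E
```

```text
[ 0.42119582 -0.27255386  0.2875044 ] [3.14041508e+00 2.37179281e-03 2.04457596e+00] [-0.05036313  0.60010659  0.28881891]
```

View pics/c3.png

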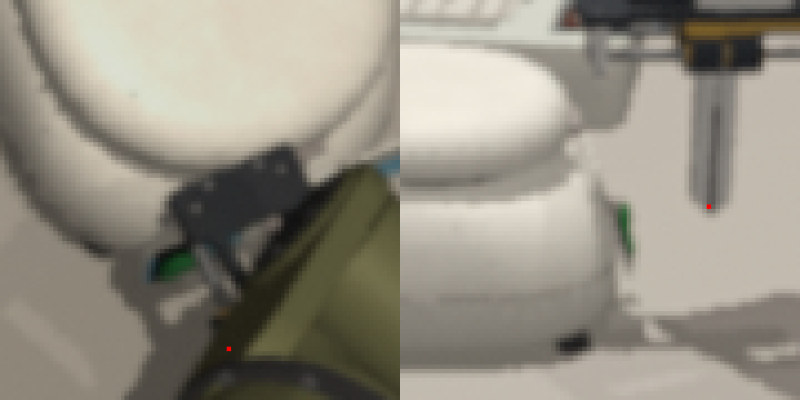

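```bash
python3 - <<'E'
from h import *
a0=cv2.imread("pics/top0.png");a=vision.camera("top")
cv2.imwrite("pics/c4.png",np.hstack([cv2.resize(x[285:310,438:463],(400,400),interpolation=0) for x in(a0,a)]))
# model rocker face corners projections for lat .4345 & .4385, face fwd -.301
f=-np.array([np.cos(.473),np.sin(.473)]);l=np.array([-f[1],f[0]])
for lat in(.4305,.4345,.4385):
    print(lat,[proj("top",np.r_[f*(fw)+l*(lat+s),z])[0].round(1) for s in(-.0105,.0105) for fw,z in((-.304,.092),(-.298,.062))])
E
```

```text
0.4305 [array([446.6, 299.8]), array([444.7, 303.2]), array([454.2, 296.5]), array([452.1, 299.9])]
0.4345 [array([448.1, 299.2]), array([446.1, 302.6]), array([455.7, 295.9]), array([453.5, 299.3])]
0.4385 [array([449.5, 298.6]), array([447.5, 301.9]), array([457.1, 295.2]), array([455. , 298.7])]
```

View pics/c4.png

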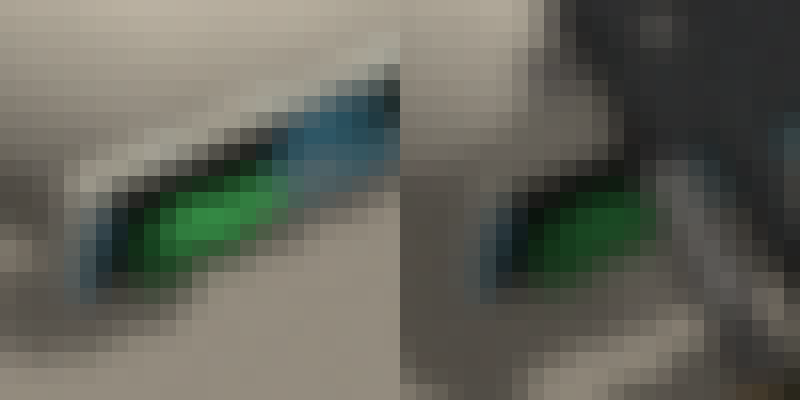

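{"fn": "arm_command", "kwargs": {
  "plan": [1,0.02,0.01,-0.006,0,1,0.04,0.021,-0.006,0,1,0.06,0.031,-0.006,0,1,0.067,0.034,-0.006,0,1,0.067,0.034,-0.006,0]
}}

```text
time_s: 7.75
ee_pos: [0.4482, -0.2584, 0.2834]
eef_rot: [-3.142, -0.0, 2.045]
force: [0.1, -0.4, 0.3]
grip_width: 0.0008
```

{"fn": "arm_command", "kwargs": {
  "plan": [1,0.0045,0.0023,0,0,1,0.009,0.0046,0,0,1,0.0134,0.0068,0,0,1,0.0134,0.0068,0,0]
}}

```text
time_s: 8.15
ee_pos: [0.4532, -0.256, 0.2835]
eef_rot: [3.142, 0.0, 2.045]
force: [0.5, 0.9, -0.0]
grip_width: 0.0006
```

{"fn": "arm_command", "kwargs": {
  "plan": [1,0.0034,0.0017,0,0,1,0.0067,0.0034,0,0,1,0.0067,0.0034,0,0]
}}

```text
time_s: 8.45
ee_pos: [0.4558, -0.2546, 0.2834]
eef_rot: [3.142, 0.0, 2.045]
force: [0.2, -0.0, -0.4]
grip_width: 0.0006
```

{"fn": "arm_command", "kwargs": {
  "plan": [1,0.0034,0.0017,0,0,1,0.0067,0.0034,0,0,1,0.0067,0.0034,0,0]
}}

```text
time_s: 8.75
ee_pos: [0.4585, -0.2533, 0.2834]
eef_rot: [-3.141, -0.0, 2.045]
force: [-1.3, -1.0, 0.6]
grip_width: 0.0004
```

{"fn": "arm_command", "kwargs": {
  "plan": [1,0.0023,0.0011,0,0,1,0.0045,0.0023,0,0,1,0.0045,0.0023,0,0]
}}

```text
time_s: 9.05
ee_pos: [0.4603, -0.2524, 0.2834]
eef_rot: [-3.142, -0.0, 2.045]
force: [-0.9, -0.2, 0.6]
grip_width: 0.0008
```

{"fn": "arm_command", "kwargs": {
  "plan": [1,0.0023,0.0011,0,0,1,0.0045,0.0023,0,0,1,0.0045,0.0023,0,0]
}}

```text
time_s: 9.35
ee_pos: [0.4621, -0.2514, 0.2834]
eef_rot: [3.142, -0.0, 2.045]
force: [-1.0, -1.2, 0.6]
grip_width: 0.0003
```

```bash
python3 - <<'E'
from h import *
b=vision.camera("side");o=sensors.get_obs();print(o["ee_pos"],o["force"])
cv2.imwrite("pics/c5.png",cv2.resize(b[170:240,380:450],(560,560),interpolation=3))
E
```

```text
[ 0.4620785  -0.25145284  0.28345445] [-0.49889092  0.20229813  0.41318264]
```

View pics/c5.png

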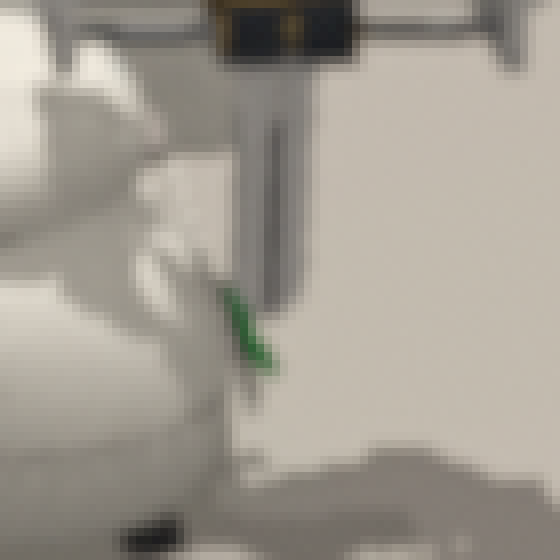

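{"fn": "arm_command", "kwargs": {
  "plan": [1,0.0023,0.0011,0,0,1,0.0045,0.0023,0,0,1,0.0045,0.0023,0,0]
}}

```text
time_s: 9.7
ee_pos: [0.4633, -0.2509, 0.2833]
eef_rot: [-3.139, -0.001, 2.045]
force: [-10.5, -4.7, 3.3]
grip_width: 0.0008
```

{"fn": "arm_command", "kwargs": {
  "plan": [1,0.0015,0.0007,0,0,1,0.0015,0.0007,0,0,1,-0.02,-0.01,0,0,1,-0.08,-0.04,0,0,1,-0.16,-0.08,0,0,1,-0.16,-0.08,0,0,1,-0.16,-0.08,0.2,0,1,-0.16,-0.08,0.3,0]
}}

```text
time_s: 10.5
ee_pos: [0.3997, -0.2824, 0.3843]
eef_rot: [-3.141, -0.002, 2.044]
force: [0.9, -0.2, 0.0]
grip_width: 0.0003
```

```bash
python3 - <<'E'
from h import *
b=vision.camera("side");a=vision.camera("top");o=sensors.get_obs();print(o["ee_pos"],o["force"])
b0=cv2.imread("pics/side0.png")
cv2.imwrite("pics/c6.png",np.hstack([cv2.resize(x[170:240,380:450],(400,400),interpolation=3) for x in(b0,b)]))
cv2.imwrite("pics/t6.png",a)
E
```

```text
[ 0.40039163 -0.28264934  0.38973988] [ 0.78678776  0.42187925 -0.62964878]
```

View pics/c6.png

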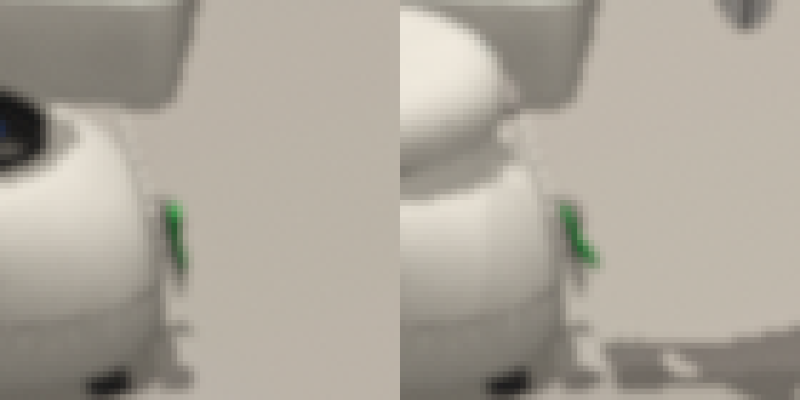

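View pics/t6.png

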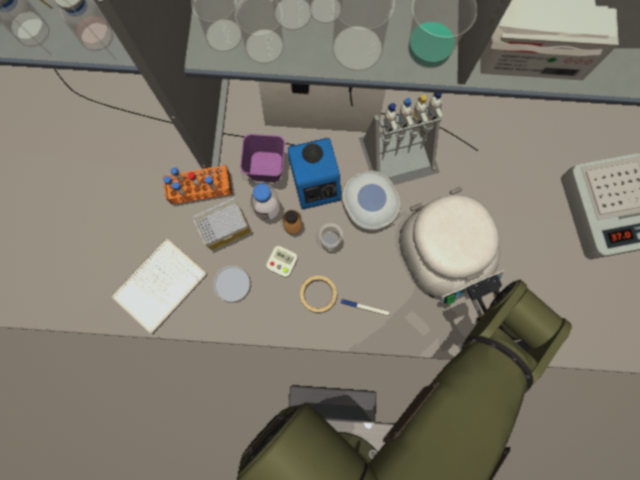

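{"fn": "arm_command", "kwargs": {
  "plan": [1,0,0,0.1,0,1,0.2,0.9,0.1,-0.75,1,0.2,0.9,0.1,-0.75,1,0.2,0.9,0.1,-0.75,1,0.2,0.9,0.1,-0.75,1,0.2,0.9,0.1,-0.75,1,0.2,0.9,0.1,-0.75,1,0.2,0.9,0.1,-0.75,1,0.2,0.9,0.1,-0.75,1,0.2,0.9,0.1,-0.75,1,0.2,0.9,0.1,-0.75,1,0.2,0.9,0.1,-0.75,1,0.2,0.9,0.1,-0.75,1,0.2,0.9,0.1,-0.75]
}}

```text
time_s: 12.0
ee_pos: [0.4799, 0.0778, 0.4233]
eef_rot: [-3.141, -0.0, 0.473]
force: [0.2, -0.3, -0.0]
grip_width: 0.0005
```

```bash
python3 - <<'E'
from h import *
b=vision.camera("side");a=vision.camera("top");o=sensors.get_obs();print(o["ee_pos"],o["eef_rot"],o["force"])
print("delta/0.4",(np.array([.5197,.1738,.199+.034])-o["ee_pos"])/.4)
P=[onz("top",vision.search_frame(k,"side")[0]["at"],0) for k in()]
for k in("bottle_media","bottle_amber","beaker_100","timer"):
    l=vision.pinpoint(k,"side"); 
    if l: print(k,onz("side",l[0]["at"],0),l[0]["confidence"])
l=vision.pinpoint("start_button_top","side");print([ (x["confidence"],onz("side",x["at"],.024)) for x in l])
hs=cv2.cvtColor(b,cv2.COLOR_BGR2HSV);m=cv2.inRange(hs,(28,130,90),(85,255,255));r,c=np.nonzero(m);k=(abs(c-327)<10)&(abs(r-287)<10);print(k.sum(),onz("side",(r[k].mean(),c[k].mean()),.0225))
cv2.imwrite("pics/t7.png",np.hstack([a[150:330,180:400],b[150:330,240:460]]))
E
```

```text
[0.47983179 0.07760274 0.42337198] [-3.14143168e+00 -2.31398130e-04  4.76682932e-01] [-0.93569293 -0.05787802  0.89180475]
delta/0.4 [ 0.09967053  0.24049315 -0.47592996]
bottle_amber [0.65758063 0.15716673 0.        ] 0.98
beaker_100 [0.60797112 0.07389542 0.        ] 0.91
timer [0.54019718 0.18367723 0.        ] 0.87
[(0.5, array([0.5255035 , 0.21722468, 0.024     ])), (0.37, array([0.51483571, 0.19018059, 0.024     ]))]
16 [0.51648906 0.18002357 0.0225    ]
```

View pics/t7.png

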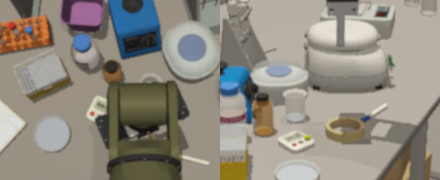

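{"fn": "arm_command", "kwargs": {
  "plan": [1,0.098,0.243,0,0,1,0.098,0.243,0,0,1,0.098,0.243,0,0,1,0.098,0.243,-0.1,0,1,0.098,0.243,-0.2,0,1,0.098,0.243,-0.3,0,1,0.098,0.243,-0.4,0,1,0.098,0.243,-0.44,0,1,0.098,0.243,-0.44,0,1,0.098,0.243,-0.44,0]
}}

```text
time_s: 13.35
ee_pos: [0.5193, 0.1744, 0.2482]
eef_rot: [3.141, -0.001, 0.474]
force: [0.4, -1.0, 0.1]
grip_width: 0.0003
```

```bash
python3 - <<'E'
from h import *
b=vision.camera("side");a=vision.camera("top");o=sensors.get_obs();print(o["ee_pos"],o["eef_rot"],o["force"])
cv2.imwrite("pics/t8.png",np.hstack([cv2.resize(a[220:300,245:325],(400,400),interpolation=3),cv2.resize(b[235:315,285:365],(400,400),interpolation=3)]))
E
```

```text
[0.51935109 0.17458369 0.24898402] [ 3.14108073e+00 -2.33749258e-03  4.73738150e-01] [-0.40376116 -0.31726268 -0.68406008]
```

View pics/t8.png

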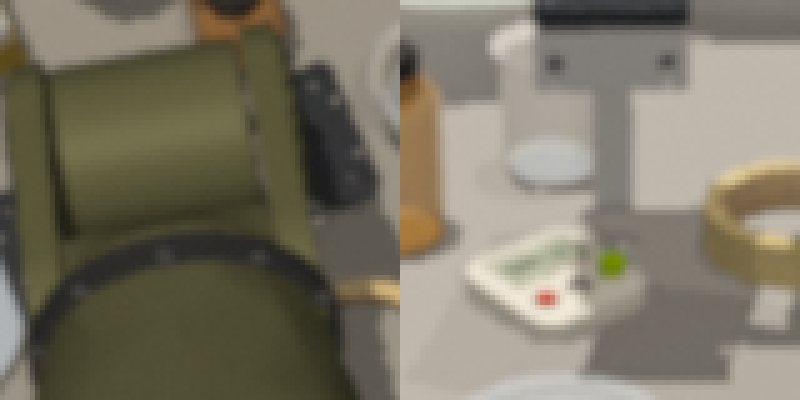

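{"fn": "arm_command", "kwargs": {
  "plan": [1,0,0,-0.03,0,1,0,0,-0.05,0,1,0,0,-0.055,0,1,0,0,-0.06,0,1,0,0,-0.06,0]
}}

```text
time_s: 13.95
ee_pos: [0.519, 0.1746, 0.2233]
eef_rot: [-3.142, 0.0, 0.474]
force: [-0.6, -0.1, -1.3]
grip_width: 0.0009
```

Tip at about 24.3 mm. Press down about 3.4 mm, hold, read.

{"fn": "arm_command", "kwargs": {
  "plan": [1,0,0,-0.003,0,1,0,0,-0.006,0,1,0,0,-0.008,0,1,0,0,-0.008,0]
}}

```text
time_s: 14.35
ee_pos: [0.5191, 0.1746, 0.2204]
eef_rot: [3.142, -0.0, 0.474]
force: [-0.6, 0.2, 3.0]
grip_width: 0.0004
```

{"fn": "arm_command", "kwargs": {
  "plan": [1,0,0,-0.002,0,1,0,0,-0.003,0,1,0,0,-0.003,0]
}}

```text
time_s: 14.65
ee_pos: [0.5191, 0.1747, 0.2199]
eef_rot: [3.141, -0.001, 0.474]
force: [-3.5, -1.4, 11.7]
grip_width: 0.0006
```

Bottomed out (11.7 N). Lift straight off, and retreat.

{"fn": "arm_command", "kwargs": {
  "plan": [1,0,0,0.01,0,1,0,0,0.05,0,1,0,0,0.15,0,1,0,0,0.27,0,1,0,0,0.4,0,1,0,0,0.5,0,1,-0.3,-0.4,0.5,0,1,-0.3,-0.4,0.5,0,1,-0.3,-0.4,0.5,0,1,-0.3,-0.4,0.5,0,1,-0.3,-0.4,0.5,0,1,-0.3,-0.4,0.5,0]
}}

```text
time_s: 15.85
ee_pos: [0.3988, 0.0142, 0.4194]
eef_rot: [3.141, -0.001, 0.472]
force: [0.4, 0.3, 0.4]
grip_width: 0.0005
```

```bash
python3 - <<'E'
from h import *
b=vision.camera("side");a=vision.camera("top");o=sensors.get_obs();print(o["time_s"],o["ee_pos"],o["force"])
for n in("side","top"):
    l=vision.pinpoint("timer",n); print(n,[(onz(n,x["at"],0),x["confidence"]) for x in l[:1]])
cv2.imwrite("pics/s9.png",b);cv2.imwrite("pics/t9.png",a)
b0=cv2.imread("pics/side0.png")
cv2.imwrite("pics/c9.png",np.vstack([np.hstack([cv2.resize(x[r:r+70,c:c+100],(400,280),interpolation=3) for x in(b0,b)]) for r,c in((255,270),(150,320))]))
E
```

```text
15.95 [0.39946782 0.01510146 0.41906063] [ 0.30234151 -0.2254826   0.13029137]
side [(array([0.54927636, 0.17465225, 0.        ]), 0.67)]
top [(array([0.53936973, 0.1838343 , 0.        ]), 0.75)]
```

View pics/c9.png

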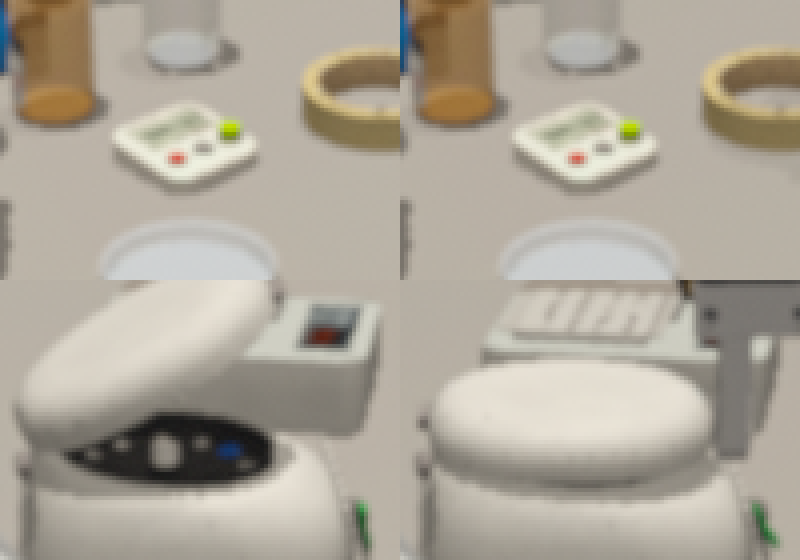

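View pics/s9.png

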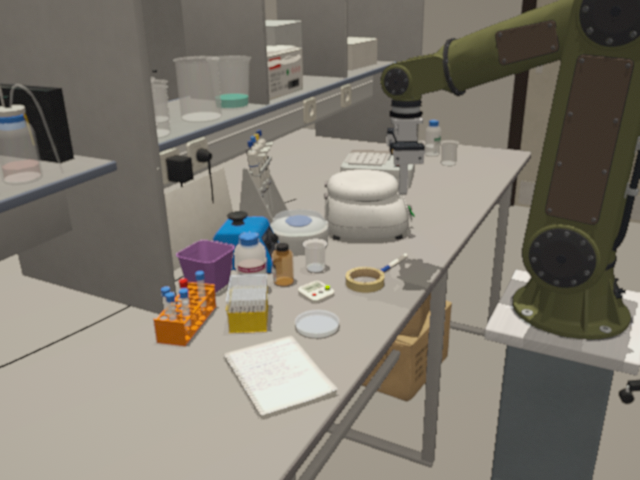

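The lid is shut, the rocker is on with its lower half standing out, the timer has not moved and its green key is up. The bystanders look unmoved and the arm is clear.

```bash
python3 -c "
from station import job
print(job.hand_in())"
```

```text
the job is handed in; nothing more can be done
None
```

I shut the lid, switched the centrifuge on and tapped the timer's green key, in that order, then handed the job in at about 16 s.

- **Lid:** I eased it down along its arc at about 0.2 rad/s, with about 10–12 N while it moved. At the stop the wrist force briefly reached about 35 N, close to the 40 N limit. The side picture shows it shut, and the network's `lid_front` lay within about 2 px of where the shut lid puts it.
- **Switch:** I pressed the upper half with the vertical closed fingertips until it stopped, reading about 12 N. A last nudge of about 0.7 mm followed, with no force reading taken. The side picture now shows the lower half standing out, so it is on.
- **Timer key:** I pressed it about 3.5 mm until it bottomed, at about 12 N, then released it. In the last pictures the key is up and the timer looks the same as in the first picture.

**Checks that disagreed:** the network's two last positions for the timer differed by about 13 mm (side and top cameras). The side camera was about 10 mm off its earlier reading, at lower confidence. I put that down to detector noise, because the side pictures from before and after look the same. I judged the other things on the bench unmoved from the side picture only, without measuring them. The lid, switch and key states come from the pictures and forces, as no joint values can be read.

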